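# Set the choke and switch of a small engine for a cold start

### The arm

A 6-joint arm with a two-finger parallel gripper is mounted at the origin on the work surface. World frame = base frame: x ahead of the robot, y to its left, z up, the work surface at z = 0. Lengths are in mm, angles in degrees, forces in N, time in s.
With the tool pointing down it reaches from about 275 to 1000 mm from the base axis. Payload 8.4 kg.
Tool frame: the origin (TCP) lies at the very end of the fingers, on their centre line; the grasp point (between the pads) lies bot.grip_depth behind it (bot.grip_depth is the distance from the TCP to the grasp point, in mm); z points along the fingers, y is the direction in which the jaws open and shut (so a half turn about z gives the same grasp; the last joint's range is limited). The gripper opens to 85 mm and grips with 20 to 120 N. Pads are 22 mm wide; open, the fingers measure 114 mm over their backs; the gripper's body (76 mm by 85 mm) begins 54 mm behind the grasp point. The pads swing forward as they close: fully open they stand 13 mm farther back than shut.
Start: joints at [-68.033, 20.225, 93.587, -0, 66.188, -0.138], TCP at [235.187, -579.064, 231.281] pointing down, gripper open.
Joint ranges: [-150.9, 150.9], [-52.94, 120.26], [3.33, 152.33], [-74.26, 254.26], [0, 154.13], [-172.89, 172.89]. Speed limits (degrees/s): [127.2, 127.2, 159.86, 180, 180, 180].

### API

Orientations are given as [roll, pitch, yaw] about the fixed x, y, z axes, in that order (R = Rz(yaw) Ry(pitch) Rx(roll)).
In Python, from cell import bot, cams gives the robot as it stands. The module is installed in compiled form; this text tells all that it offers.
- The arm moves only by the tool servo_tool, never from a script. Its argument "commands" is a list of rows, each an object with "gripper": the finger opening in mm, from 0 to 85.4; "linear": the shift along the tool's x, y, z as a fraction of full scale, a list of three; "dr": the turn, a rotation vector about the tool's x, y, z as a fraction of full scale, a list of three. In form: [{"gripper": gripper, "linear": [x, y, z], "dr": [wx, wy, wz]}, ...]. A call has 1 to 10 rows; each row is the pose to reach, as a shift and turn from the pose commanded when the call began, along the tool's axes at that moment; what a row does not reach only later rows make up. Full scale, the value 1, is 200 mm for a shift and pi/4 rad for a turn. A row lasts 1/8 s, in which the tool goes at most 62.5 mm and 10.7 degrees, less where a joint would pass 70% of its speed; a pose out of reach is approached as far as the arm can. A call with a number of a shift or a turn outside -1 to 1 is refused whole. A call with a gripper value outside its range is refused whole. The fingers move at their own pace and stop on an object; "newtons" is the grip in N (left out, the last holds). Time passes only in rows, so rows that repeat a pose let the fingers close. It gives the time, the measured TCP pose, the force and the opening at its end, in the units of the state.
- bot.get_state(): the state, without advancing time (a new reading comes with each control period).
- cams.grab_frame(name): name is "scene" or "side" or "wrist"; returns a dict with "frame" (400x640x3 uint8, blue, green, red), "fov_y" (degrees; the focal length in pixels is half the picture's height over the tangent of half this angle, whatever the lens; pixels are square), "cx", "cy" (the principal point, pixels), "world_from_camera" (4x4, takes a point from camera to world coordinates). Camera axes: x right, y down, z forward; pixel columns grow to the right and rows downward; lengths in mm; the calibration is good to about 2 mm. A picture is of the moment at which its call begins. There is no depth.
- bot.sign_off(): hands the job in, once; it reports no verdict.
The state is a dict: "time_s": time; "joints": joint angles; "dq": joint speeds; "tau": joint torques, N m; "eef_pos": TCP position; "ee_rot": TCP orientation; "force": force on the tool from outside, world axes, zero at the start; "torque": the same for the moment, N m; "grip_width": finger opening in mm.
Only numpy, scipy, OpenCV 4.12 (cv2) and the standard library are available. Lean on these libraries where they do the work, as an engineer would, in place of code of your own. Each camera call takes 0.05 s, during which the arm holds its last target. There are 200 camera calls.

### The job

Get the small engine on the bench ready for a cold start: press its red run/stop rocker switch over to run (the end with the white bar goes down), and push the choke lever by its yellow tab from the run position, on past the half-choke click, right up to the full-choke stop at the orange mark. Take the two in either order. This is fingertip pushing only, nothing is to be picked up: do not shove, tip or lift the engine, leave the loose things on the bench where they are, and finish with the lever standing at full choke and the switch at run.

Things in the scene. Friction and masses are not known exactly. Their poses are not given: they have to be found in the camera images.
- engine: Small air-cooled four-stroke engine, 5 kg, loose on four rubber feet, 260 (x) x 220 (y) x 244 mm high, blue shroud on top (216 mm). Origin: on the bench under its middle, z up. -x (turned left): black air cleaner (top 158 mm) with the choke lever on it; +x muffler; +y round black pull starter; -y clutch drum. The shroud begins 25 mm behind the choke shaft; nothing overhangs the choke or the switch.
- choke_pivot (a point): Vertical axis of the choke lever: centre of the brass choke shaft, at the underside of the lever, 168 mm above the bench, at x -70 mm, y 0 in the engine's frame. The lever sweeps over a 3 mm steel quadrant plate (top 161 mm above the bench) between two low stop ears (tops 168 mm).
- choke_tab (a point): On the centre line of the choke lever's upturned yellow thumb tab, 10 mm below its top, 60 mm from the lever's axis; moves with it. The tab is 14 mm along the lever, 8 mm across (the way it is pushed), 30 mm tall with the 3 mm flat steel arm it stands on; its top is 198 mm above the bench.
- choke (a joint): Choke lever angle (rad): 0 run (stop; start within 0.1 of it), 0.65 half choke (spring detent), 1.30 full choke (second stop, wide orange mark; thin white marks at the others). Grows clockwise from above, tab going towards engine +y; at 0.65 the arm points to engine -x. About 5 N at the tab to leave run or half; past 1.03 it is drawn in to full.
- switch_run_end (a point): Top face of the red rocker at its run end (white bar; the stop end has a white ring), 14 mm from the rocker's pivot line towards engine +y. The rocker is 38 mm long (along engine y), 22 mm wide, on a black housing on top of the shroud, about 240 mm above the bench; the run end starts raised and ends 7 mm lower.
- rocker (a joint): Angle of the rocker (rad): 0 at stop, its start (run end raised), 0.5 at run (run end down). It snaps over past the middle (0.25) by itself and stays; about 4 N straight down on the run end starts it.
- can: Drink can, 66 mm across, 115 mm tall, standing near the clutch drum. Origin: centre of its underside.
- screwdriver: Screwdriver with a green handle, 190 mm long, lying in front of the air cleaner. Origin: under its middle.
- spanner: Steel spanner, 160 mm long, lying beside the muffler. Origin: under its middle.
- vial: Small amber jar with white cap and orange label, 30 mm across, 55 mm tall, standing in front of the air cleaner. Origin: centre of its underside.
- basket: Lime-green plastic basket, 104 mm across, 100 mm tall, with a green marker (top 135 mm) standing in it. Origin: centre of its underside.
- tape: Roll of brown packing tape, 104 mm across, 48 mm tall, lying flat. Origin: centre of its underside.
- scissors: Scissors with black grips, 125 mm long, lying flat. Origin: at the pivot, on the bench.

How it is judged (in metres and radians):
At the end, for the whole second after the job is handed in: The choke lever stands at rest at the full-choke stop (joint above 1.22 of 1.30 rad), the rocker is at run (above 0.42 of 0.5 rad), the engine stands upright within 20 mm of where it was, and every loose thing lies within 30 mm of where it was (value of joint choke above 1.22 rad and velocity of joint choke below 0.1 rad/s and value of joint rocker above 0.42 rad and distance of engine from where it was at the start of the episode below 0.02 m and angle between engine's own z axis and vertical below 0.05 rad and distance of each of can, screwdriver, spanner, vial, basket, tape, scissors from where it was at the start of the episode below 0.03 m); the robot touches nothing.
It fails at once if the engine is shoved more than 20 mm from its place or lifted (distance of engine from where it was at the start of the episode above 0.02 m).
It fails at once if the engine is tipped (angle between engine's own z axis and vertical above 0.1 rad).
It fails at once if a loose thing on the bench is picked up, knocked over or moved more than 30 mm (distance of any of can, screwdriver, spanner, vial, basket, tape, scissors from where it was at the start of the episode above 0.03 m).
It also fails if it takes over 43 s, if anything falls off the work surface, if the arm or the gripper's body presses on something with over 40 N, if the wrist force passes 120 N, or if a joint passes its speed limit or range.

## Working session

There is one attempt and no reset: what is moved stays moved. The work goes in short steps, Python scripts to look and compute and a tool call to move; the robot and the scene stay as the last step left them, time stands still between calls to the robot, and variables do not carry over. Pictures are saved under pics/ and viewed, about 8 in all and at most 12, crops included, and the job is handed in when it is done.

Besides the shell and the picture viewer there is one more tool, called after ">>>" as name(argument=value, ...), one argument or row to a line, values as JSON. servo_tool: Moves the arm, as the interface text tells. Its arguments: {"type":"object","properties":{"commands":{"type":"array"},"newtons":{"type":"number"}},"required":["commands"]}

```bash
mkdir -p pics
cat > h.py <<'E'
import numpy as np, cv2
from cell import bot, cams
def K(f):
    h=f["frame"].shape[0]; return h/2/np.tan(np.radians(f["fov_y"]/2))
def ray(f,u,v):
    T=np.array(f["world_from_camera"]); d=np.array([(u-f["cx"])/K(f),(v-f["cy"])/K(f),1.]); return T[:3,3],T[:3,:3]@d
def onz(f,u,v,z):
    o,d=ray(f,u,v); return o+d*(z-o[2])/d[2]
def proj(f,p):
    T=np.linalg.inv(np.array(f["world_from_camera"])); c=T[:3,:3]@np.array(p)+T[:3,3]; return c[:2]/c[2]*K(f)+[f["cx"],f["cy"]]
def tri(f,a,g,b):
    o1,d1=ray(f,*a);o2,d2=ray(g,*b); s=np.linalg.lstsq(np.c_[d1,-d2],o2-o1,rcond=None)[0]
    p,q=o1+s[0]*d1,o2+s[1]*d2; return (p+q)/2,np.linalg.norm(p-q)
E
python3 - <<'E'
from h import *
import pickle
F={n:cams.grab_frame(n) for n in("scene","side","wrist")}
pickle.dump(F,open("F.pkl","wb"))
for n,f in F.items():
    cv2.imwrite(f"pics/{n}0.png",f["frame"]); print(n,f["fov_y"],np.round(f["world_from_camera"],2).tolist())
print(bot.get_state(),bot.grip_depth)
E
```

```text
scene 49.10526473258424 [[0.53, 0.72, -0.45, 1126.38], [0.85, -0.44, 0.29, -358.04], [0.02, -0.54, -0.84, 1127.04], [0.0, 0.0, 0.0, 1.0]]
side 53.17983243870272 [[-0.81, -0.44, 0.4, 107.69], [-0.59, 0.62, -0.52, 610.79], [-0.02, -0.65, -0.76, 1075.31], [0.0, 0.0, 0.0, 1.0]]
wrist 64.47891015730505 [[0.38, -0.89, -0.25, 297.59], [-0.93, -0.36, -0.1, -553.06], [-0.0, 0.27, -0.96, 373.33], [0.0, 0.0, 0.0, 1.0]]
{'time_s': 0.15, 'joints': array([-6.80333038e+01,  2.02536341e+01,  9.36181760e+01,  3.87035195e-07,
        6.61878190e+01, -1.36126611e-01]), 'dq': array([-0.05331761, -0.17154   , -0.09316401,  0.02078766,  0.04509591,
        0.01974895]), 'tau': array([ 1.45162710e-03, -6.05632424e+01, -3.42338490e+01,  1.46455914e-04,
        6.13964716e-03,  8.77788040e-06]), 'eef_pos': array([ 235.05092624, -578.73648942,  230.73958405]), 'ee_rot': array([-1.79940371e+02, -1.42023854e-04,  2.21028225e+01]), 'force': array([-0.29294264, -0.35426393, -0.76512917]), 'torque': array([0.02948191, 0.03491992, 0.00078286]), 'grip_width': 85.17337672073312} 18.700000000000003
```

View pics/scene0.png

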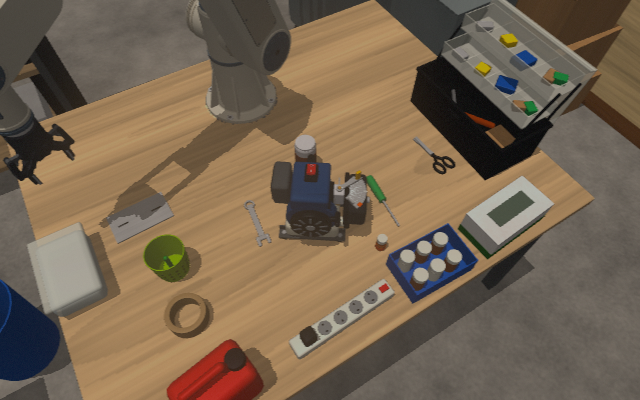

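View pics/side0.png

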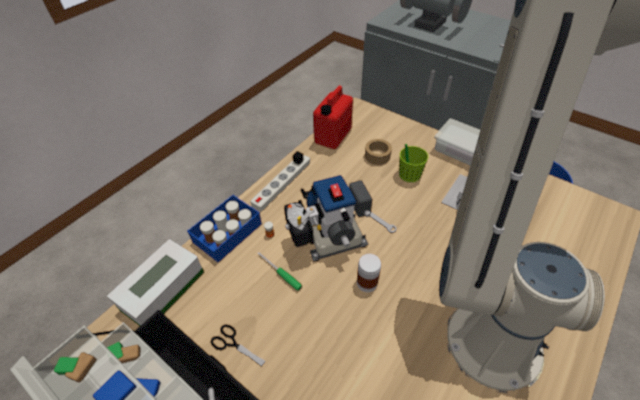

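The scene view has the engine at about (315,200) with the rocker at (311,170) and the choke at (355,180). In the side view it is at about (330,215), rocker at (336,190) and choke near (300,212). I'll zoom in on both.

Run:
```python
import pickle,cv2,numpy as np
F=pickle.load(open("F.pkl","rb"))
a=F["scene"]["frame"][130:250,260:400]; b=F["side"]["frame"][165:265,250:390]
a=cv2.resize(a,None,fx=5.5,fy=5.5,interpolation=cv2.INTER_CUBIC)[:600]
cv2.imwrite("pics/c1.png",cv2.resize(F["scene"]["frame"][145:245,265:390],(750,600),interpolation=cv2.INTER_CUBIC))
cv2.imwrite("pics/c2.png",cv2.resize(F["side"]["frame"][165:265,265:390],(750,600),interpolation=cv2.INTER_CUBIC))
```

```text
(no output)
```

View pics/c1.png

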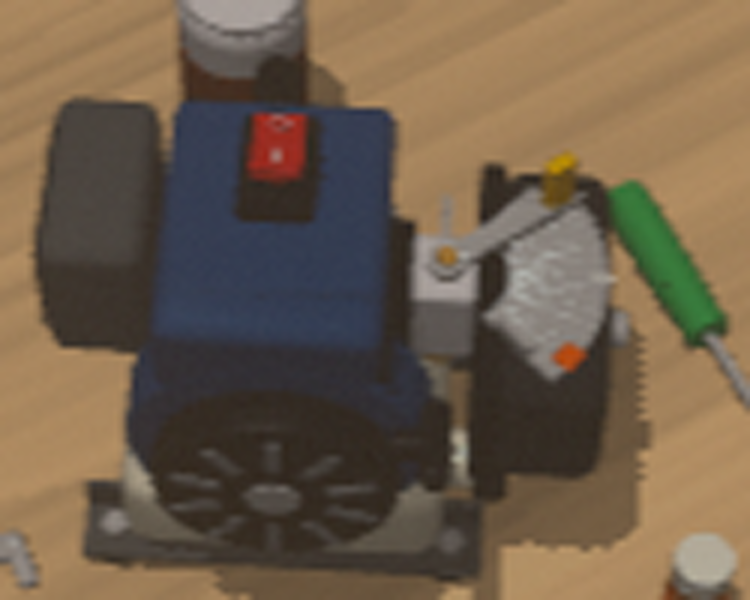

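View pics/c2.png

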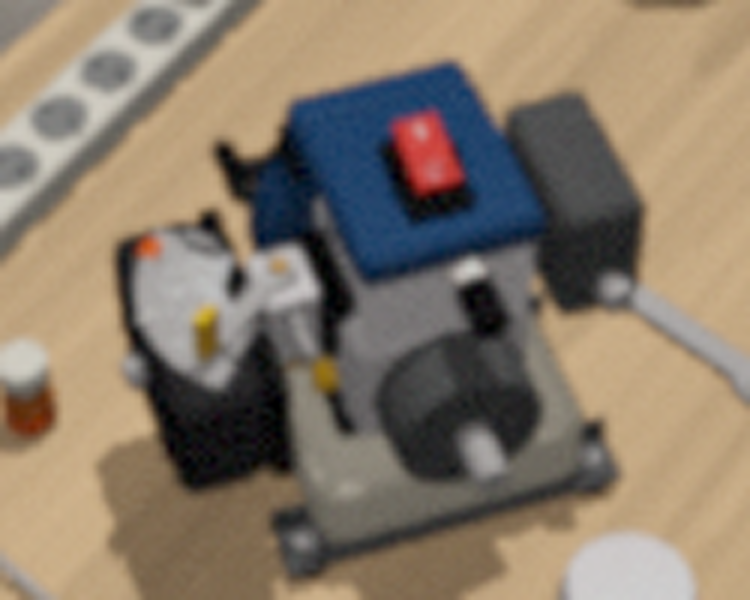

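Run:
```python
import pickle
from h import *
F=pickle.load(open("F.pkl","rb")); s,d=F["scene"],F["side"]
cs=lambda x,y:(x/6+265-.4,y/6+145-.4); cd=lambda x,y:(x/6+265-.4,y/6+165-.4)
P={}
for n,a,b in [("brass",(447,254),(280,264)),("tabtop",(563,163),(207,315)),("orange",(570,357),(148,247)),("bar",(277,156),(420,130))]:
    P[n],e=tri(s,cs(*a),d,cd(*b)); print(n,P[n].round(1),round(e,1))
print("bar@240",onz(s,*cs(277,156),242).round(1),onz(d,*cd(420,130),242).round(1))
print("ring@235",onz(s,*cs(281,122),237).round(1))
for n,a,b,z in [("brass",(447,254),(280,264),174),("tabtop",(563,163),(207,315),198),("orange",(570,357),(148,247),161)]:
    print(n,onz(s,*cs(*a),z).round(1),onz(d,*cd(*b),z).round(1))
# shroud top corners at 216
for a in [(183,103),(393,110),(385,345),(160,338)]: print(a,onz(s,*cs(*a),216).round(1))
for a in [(293,103),(458,65),(543,220),(368,275)]: print(a,onz(d,*cd(*a),216).round(1))
```

```text
brass [602.5  21.2 173.7] 0.3
tabtop [599.8  81.4 195.7] 1.1
orange [669.5  42.9 162.1] 1.7
bar [561.8 -40.2 242. ] 0.1
bar@240 [561.8 -40.2 242. ] [561.8 -40.1 242. ]
ring@235 [544.2 -27.9 237. ]
brass [602.5  21.  174. ] [602.5  21.5 174. ]
tabtop [601.5  80.7 198. ] [598.1  82.4 198. ]
orange [668.4  42.8 161. ] [670.7  42.8 161. ]
(183, 103) [499.7 -51.3 216. ]
(393, 110) [549.9  24.8 216. ]
(385, 345) [650.4 -41.7 216. ]
(160, 338) [ 599.8 -118.8  216. ]
(293, 103) [638.4 -38.8 216. ]
(458, 65) [ 586.6 -108.6  216. ]
(543, 220) [494.  -46.1 216. ]
(368, 275) [541.7  30.3 216. ]
```

The poses agree well: engine yaw is about -124.5°, the pivot is at (602.5, 21.2), the lever is at about 0 rad, and the orange mark lies at 18°, which matches 1.30 rad. Next I'll close the fingers, rise and head over.

>>> servo_tool(
  commands=[
    {"gripper": 0, "linear": [0, 0, -0.2], "dr": [0, 0, 0]},
    {"gripper": 0, "linear": [0, 0, -0.4], "dr": [0, 0, -0.2]},
    {"gripper": 0, "linear": [0.2, -0.15, -0.4], "dr": [0, 0, -0.4]},
    {"gripper": 0, "linear": [0.4, -0.3, -0.4], "dr": [0, 0, -0.6]},
    {"gripper": 0, "linear": [0.6, -0.45, -0.4], "dr": [0, 0, -0.8]},
    {"gripper": 0, "linear": [0.8, -0.6, -0.4], "dr": [0, 0, -1]},
    {"gripper": 0, "linear": [0.85, -0.62, -0.4], "dr": [0, 0, -1]},
    {"gripper": 0, "linear": [0.85, -0.62, -0.4], "dr": [0, 0, -1]},
  ],
  newtons=60,
)

```text
time_s: 1.15
eef_pos: [346.4, -400.3, 311.3]
ee_rot: [180.0, 0.0, 67.1]
force: [-0.2, -0.4, 0.1]
grip_width: -0.2
```

```bash
cat >> h.py <<'E'
from scipy.spatial.transform import Rotation as Ro
def rel(target,yaw,cur=None):
    "shift and turn (fractions) from the pose now to target with tool down and given yaw"
    s=bot.get_state(); p,e=np.array(s["eef_pos"]),s["ee_rot"]
    R=Ro.from_euler("xyz",e,degrees=True); T=Ro.from_euler("xyz",[180,0,yaw],degrees=True)
    return (R.inv().apply(np.array(target)-p)/200).round(3),((R.inv()*T).as_rotvec()/(np.pi/4)).round(3)
E
python3 - <<'E'
from h import *
s=bot.get_state(); print(s["time_s"],s["joints"].round(1),s["eef_pos"].round(1),s["ee_rot"].round(2),s["force"].round(1),s["grip_width"])
print(rel([565,-42,300],145.5))
E
```

```text
1.15 [-49.3   7.6  99.8  -0.   72.6 -26.4] [ 346.4 -400.3  311.3] [1.7999e+02 3.0000e-02 6.7090e+01] [-0.2 -0.4  0.1] -0.22600266746587722
(array([2.076, 0.31 , 0.056]), array([-0.000e+00,  1.000e-03, -1.742e+00]))
```

>>> servo_tool(
  commands=[
    {"gripper": 0, "linear": [0.2, 0.03, 0], "dr": [0, 0, -0.2]},
    {"gripper": 0, "linear": [0.4, 0.06, 0], "dr": [0, 0, -0.4]},
    {"gripper": 0, "linear": [0.6, 0.09, 0], "dr": [0, 0, -0.6]},
    {"gripper": 0, "linear": [0.8, 0.12, 0], "dr": [0, 0, -0.8]},
    {"gripper": 0, "linear": [1, 0.15, 0], "dr": [0, 0, -1]},
    {"gripper": 0, "linear": [1, 0.15, 0], "dr": [0, 0, -1]},
  ],
)

```text
time_s: 1.9
eef_pos: [452.3, -227.3, 311.1]
ee_rot: [-180.0, -0.0, 112.2]
force: [0.0, -1.0, 0.4]
grip_width: 0.2
```

Run:
```python
from h import *
print(rel([565,-42,275],145.5))
```

```text
(array([0.645, 0.872, 0.181]), array([-0.  , -0.  , -0.74]))
```

>>> servo_tool(
  commands=[
    {"gripper": 0, "linear": [0.13, 0.17, 0.02], "dr": [0, 0, -0.2]},
    {"gripper": 0, "linear": [0.26, 0.35, 0.05], "dr": [0, 0, -0.4]},
    {"gripper": 0, "linear": [0.4, 0.53, 0.08], "dr": [0, 0, -0.6]},
    {"gripper": 0, "linear": [0.53, 0.7, 0.12], "dr": [0, 0, -0.74]},
    {"gripper": 0, "linear": [0.645, 0.872, 0.18], "dr": [0, 0, -0.74]},
    {"gripper": 0, "linear": [0.645, 0.872, 0.18], "dr": [0, 0, -0.74]},
    {"gripper": 0, "linear": [0.645, 0.872, 0.18], "dr": [0, 0, -0.74]},
  ],
)

```text
time_s: 2.78
eef_pos: [564.3, -44.2, 275.1]
ee_rot: [-179.9, -0.0, 145.3]
force: [-0.2, 1.1, 0.4]
grip_width: 0.2
```

Run:
```python
from h import *
f=cams.grab_frame("wrist"); g=cams.grab_frame("scene")
print(rel([565,-42,250],145.5),bot.get_state()["force"].round(1),proj(f,bot.get_state()["eef_pos"]),proj(f,[562,-40,242]))
a=cv2.resize(g["frame"][135:235,270:370],(400,400),interpolation=cv2.INTER_CUBIC)
b=cv2.resize(f["frame"],(640,400))[:, 120:520]
cv2.imwrite("pics/w1.png",np.hstack([a,b]))
```

```text
(array([0.003, 0.011, 0.128]), array([-0.   ,  0.   , -0.005])) [0.3 0.1 0.8] [322.79287106 262.55616392] [326.26697832 230.50846862]
```

View pics/w1.png

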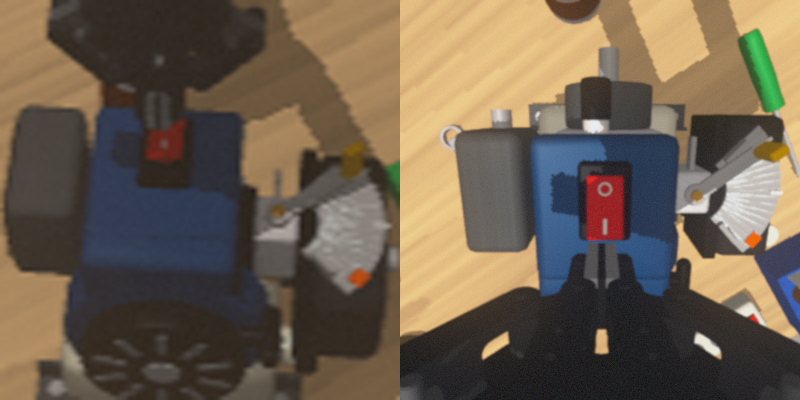

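The wrist view has the rocker under the tool: ring at (325,188), bar at (325,227). That is within about 3 px of where I predicted the bar, so I'll press straight down.

>>> servo_tool(
  commands=[
    {"gripper": 0, "linear": [0, 0, 0.07], "dr": [0, 0, 0]},
    {"gripper": 0, "linear": [0, 0, 0.13], "dr": [0, 0, 0]},
    {"gripper": 0, "linear": [0, 0, 0.145], "dr": [0, 0, 0]},
    {"gripper": 0, "linear": [0, 0, 0.155], "dr": [0, 0, 0]},
    {"gripper": 0, "linear": [0, 0, 0.165], "dr": [0, 0, 0]},
    {"gripper": 0, "linear": [0, 0, 0.165], "dr": [0, 0, 0]},
  ],
)

```text
time_s: 3.62
eef_pos: [564.9, -42.6, 242.8]
ee_rot: [180.0, 0.1, 145.4]
force: [-0.5, -1.0, 3.4]
grip_width: 0.0
```

>>> servo_tool(
  commands=[
    {"gripper": 0, "linear": [0, 0, 0.007], "dr": [0, 0, 0]},
    {"gripper": 0, "linear": [0, 0, 0.014], "dr": [0, 0, 0]},
    {"gripper": 0, "linear": [0, 0, 0.02], "dr": [0, 0, 0]},
    {"gripper": 0, "linear": [0, 0, 0.025], "dr": [0, 0, 0]},
    {"gripper": 0, "linear": [0, 0, 0.025], "dr": [0, 0, 0]},
  ],
)

```text
time_s: 4.25
eef_pos: [564.3, -42.3, 237.4]
ee_rot: [180.0, -0.0, 145.4]
force: [-0.6, 0.0, 4.2]
grip_width: 0.0
```

>>> servo_tool(
  commands=[
    {"gripper": 0, "linear": [0, 0, 0.005], "dr": [0, 0, 0]},
    {"gripper": 0, "linear": [0, 0, 0.01], "dr": [0, 0, 0]},
    {"gripper": 0, "linear": [0, 0, 0.01], "dr": [0, 0, 0]},
  ],
)

```text
time_s: 4.62
eef_pos: [564.5, -42.3, 237.0]
ee_rot: [180.0, 0.0, 145.4]
force: [-4.8, 0.2, 18.5]
grip_width: -0.0
```

The force jumped to 18 N at the bottom of the travel. I'll lift off and check the switch from the wrist camera.

>>> servo_tool(
  commands=[
    {"gripper": 0, "linear": [0, 0, -0.1], "dr": [0, 0, 0]},
    {"gripper": 0, "linear": [0, 0, -0.25], "dr": [0, 0, 0]},
    {"gripper": 0, "linear": [0, 0, -0.3], "dr": [0, 0, 0.2]},
    {"gripper": 0, "linear": [0, 0, -0.3], "dr": [0, 0, 0.4]},
    {"gripper": 0, "linear": [0, 0, -0.3], "dr": [0, 0, 0.6]},
    {"gripper": 0, "linear": [0, 0, -0.3], "dr": [0, 0, 0.8]},
    {"gripper": 0, "linear": [0, 0, -0.3], "dr": [0, 0, 1]},
    {"gripper": 0, "linear": [0, 0, -0.3], "dr": [0, 0, 1]},
  ],
)

```text
time_s: 5.62
eef_pos: [564.0, -42.3, 294.7]
ee_rot: [-179.9, -0.0, 100.5]
force: [-0.0, -0.4, 0.4]
grip_width: 0.1
```

Run:
```python
from h import *
f=cams.grab_frame("wrist"); s=bot.get_state()
print(s["eef_pos"].round(1),s["ee_rot"].round(1),s["joints"].round(1))
print(rel([570,80,280],92))
cv2.imwrite("pics/w2.png",f["frame"])
for n,p in dict(brass=[602.5,21.2,173.7],tab=[599.8,81.4,197],orange=[669.5,42.9,161]).items(): print(n,proj(f,p).round())
```

```text
[564.1 -42.3 294.8] [-179.9   -0.   100.6] [ -4.5  11.8  96.8   0.   71.5 -15.1]
(array([0.596, 0.141, 0.074]), array([-0.001, -0.001,  0.191]))
brass [384. 132.]
tab [407.  46.]
orange [464. 120.]
```

View pics/w2.png

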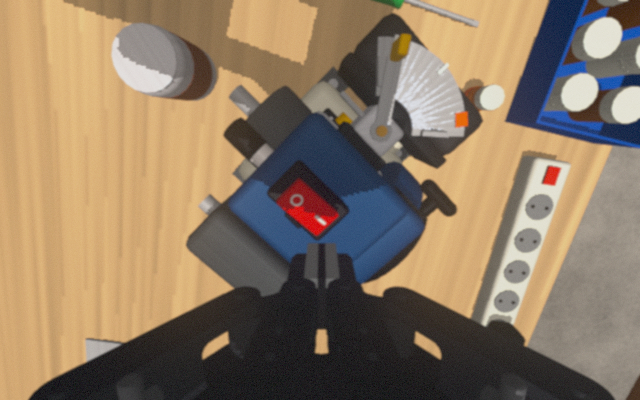

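The rocker has tipped over: the run end with the bar, at (320,218), is now down. The brass shaft at (382,130) and tab at (402,44) are within a few px of prediction. Now to the run side of the tab.

>>> servo_tool(
  commands=[
    {"gripper": 0, "linear": [0.2, 0.05, 0], "dr": [0, 0, 0.1]},
    {"gripper": 0, "linear": [0.4, 0.1, 0], "dr": [0, 0, 0.19]},
    {"gripper": 0, "linear": [0.596, 0.14, 0.07], "dr": [0, 0, 0.19]},
    {"gripper": 0, "linear": [0.596, 0.14, 0.2], "dr": [0, 0, 0.19]},
    {"gripper": 0, "linear": [0.596, 0.14, 0.35], "dr": [0, 0, 0.19]},
    {"gripper": 0, "linear": [0.596, 0.14, 0.5], "dr": [0, 0, 0.19]},
    {"gripper": 0, "linear": [0.596, 0.14, 0.56], "dr": [0, 0, 0.19]},
    {"gripper": 0, "linear": [0.596, 0.14, 0.56], "dr": [0, 0, 0.19]},
  ],
)

```text
time_s: 6.68
eef_pos: [570.2, 79.8, 182.9]
ee_rot: [-179.9, 0.0, 91.9]
force: [0.2, 0.3, 0.2]
grip_width: 0.2
```

Run:
```python
from h import *
g=cams.grab_frame("scene");d=cams.grab_frame("side"); s=bot.get_state()
print(s["eef_pos"].round(1),s["ee_rot"].round(1),s["force"].round(1))
a=cv2.resize(g["frame"][135:235,300:400],(400,400),interpolation=cv2.INTER_CUBIC)
b=cv2.resize(d["frame"][165:265,260:360],(400,400),interpolation=cv2.INTER_CUBIC)
cv2.imwrite("pics/p1.png",np.hstack([a,b]))
O=np.array([602.5,21.2]); 
for off in (16,):
  for a in (92.6,85,77,69,61,53,45,37,30,24,20):
    r=np.radians(a);u=np.array([np.cos(r),np.sin(r)]);t=np.array([u[1],-u[0]]); print(a,rel(np.r_[O+60*u-off*t,182],a))
```

```text
[571.2  79.9 184.3] [179.9  -0.   91.9] [ 0.  -0.3 -0.4]
92.6 (array([0.001, 0.063, 0.012]), array([ 0.002, -0.   , -0.016]))
85 (array([0.009, 0.103, 0.012]), array([ 0.002, -0.   ,  0.153]))
77 (array([0.012, 0.147, 0.012]), array([ 0.002, -0.   ,  0.331]))
69 (array([0.009, 0.19 , 0.012]), array([ 0.002, -0.001,  0.509]))
61 (array([0.   , 0.232, 0.012]), array([ 0.002, -0.001,  0.687]))
53 (array([-0.015,  0.273,  0.012]), array([ 0.002, -0.001,  0.864]))
45 (array([-0.035,  0.311,  0.012]), array([ 1.000e-03, -1.000e-03,  1.042e+00]))
37 (array([-0.06 ,  0.346,  0.012]), array([ 1.00e-03, -1.00e-03,  1.22e+00]))
30 (array([-0.086,  0.374,  0.012]), array([ 1.000e-03, -1.000e-03,  1.375e+00]))
24 (array([-0.111,  0.395,  0.012]), array([ 1.000e-03, -1.000e-03,  1.509e+00]))
20 (array([-0.129,  0.407,  0.012]), array([ 1.000e-03, -1.000e-03,  1.598e+00]))
```

View pics/p1.png

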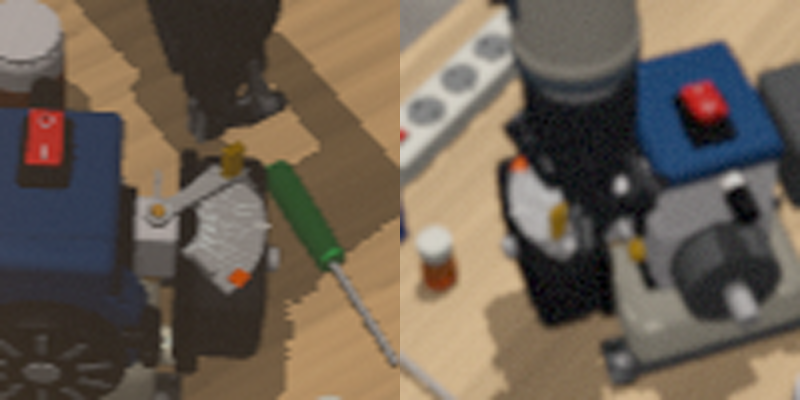

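The fingertip is on the run side of the tab, low enough, with the screwdriver and vial well clear. Time to push along the arc.

>>> servo_tool(
  commands=[
    {"gripper": 0, "linear": [0, 0.03, 0.01], "dr": [0, 0, 0]},
    {"gripper": 0, "linear": [0, 0.06, 0.01], "dr": [0, 0, 0]},
    {"gripper": 0, "linear": [0.005, 0.08, 0.01], "dr": [0, 0, 0.07]},
    {"gripper": 0, "linear": [0.01, 0.1, 0.01], "dr": [0, 0, 0.15]},
    {"gripper": 0, "linear": [0.01, 0.125, 0.01], "dr": [0, 0, 0.24]},
    {"gripper": 0, "linear": [0.01, 0.147, 0.01], "dr": [0, 0, 0.33]},
    {"gripper": 0, "linear": [0.01, 0.168, 0.01], "dr": [0, 0, 0.42]},
    {"gripper": 0, "linear": [0.01, 0.19, 0.01], "dr": [0, 0, 0.51]},
    {"gripper": 0, "linear": [0.01, 0.19, 0.01], "dr": [0, 0, 0.51]},
  ],
)

```text
time_s: 7.9
eef_pos: [609.1, 83.1, 181.5]
ee_rot: [180.0, -0.0, 68.9]
force: [-0.6, -1.0, 0.3]
grip_width: -0.1
```

Run:
```python
from h import *
g=cams.grab_frame("scene"); s=bot.get_state()
print(s["eef_pos"].round(1),s["ee_rot"].round(1),s["force"].round(1))
hsv=cv2.cvtColor(g["frame"],cv2.COLOR_BGR2HSV); m=cv2.inRange(hsv,(18,150,60),(35,255,255)); m[:140]=0;m[235:]=0;m[:,:335]=0;m[:,385:]=0
c=cv2.connectedComponentsWithStats(m); print(c[2][1:],c[3][1:])
for k in c[3][1:]:
  p=onz(g,*k,188)[:2]-[602.5,21.2]; print(np.hypot(*p),np.degrees(np.arctan2(p[1],p[0])))
O=np.array([602.5,21.2])
for a in (61,53,45,37,30,24,20):
    r=np.radians(a);u=np.array([np.cos(r),np.sin(r)]);t=np.array([u[1],-u[0]]); print(a,rel(np.r_[O+60*u-16*t,181],a))
```

```text
[608.8  83.  181.4] [180.  -0.  69.] [ 0.4  0.8 -0.4]
[[360 183   6   8  40]
 [338 187   3   2   4]] [[362.275 186.175]
 [339.    187.25 ]]
59.70805827426611 51.92171902462968
10.677083260939101 -37.94948937668025
61 (array([0.008, 0.044, 0.002]), array([ 0.   , -0.   ,  0.178]))
53 (array([0.01 , 0.087, 0.002]), array([ 0.   , -0.   ,  0.355]))
45 (array([0.007, 0.13 , 0.002]), array([ 0.   , -0.   ,  0.533]))
37 (array([-0.003,  0.172,  0.002]), array([ 0.   , -0.   ,  0.711]))
30 (array([-0.016,  0.208,  0.002]), array([ 0.   , -0.   ,  0.866]))
24 (array([-0.031,  0.237,  0.002]), array([ 0., -0.,  1.]))
20 (array([-0.043,  0.255,  0.002]), array([ 0.   , -0.   ,  1.089]))
```

The lever has clicked into half choke (tab at about 52–55°). I'll push on.

>>> servo_tool(
  commands=[
    {"gripper": 0, "linear": [0.008, 0.022, 0], "dr": [0, 0, 0.09]},
    {"gripper": 0, "linear": [0.008, 0.044, 0], "dr": [0, 0, 0.18]},
    {"gripper": 0, "linear": [0.01, 0.065, 0], "dr": [0, 0, 0.27]},
    {"gripper": 0, "linear": [0.01, 0.087, 0], "dr": [0, 0, 0.36]},
    {"gripper": 0, "linear": [0.01, 0.11, 0], "dr": [0, 0, 0.45]},
    {"gripper": 0, "linear": [0.007, 0.13, 0], "dr": [0, 0, 0.53]},
    {"gripper": 0, "linear": [0.003, 0.15, 0], "dr": [0, 0, 0.62]},
    {"gripper": 0, "linear": [-0.003, 0.172, 0], "dr": [0, 0, 0.71]},
    {"gripper": 0, "linear": [-0.01, 0.19, 0], "dr": [0, 0, 0.79]},
    {"gripper": 0, "linear": [-0.016, 0.208, 0], "dr": [0, 0, 0.87]},
  ],
)

```text
time_s: 9.2
eef_pos: [646.2, 65.0, 181.4]
ee_rot: [180.0, -0.0, 29.7]
force: [0.3, -0.2, 1.0]
grip_width: 0.0
```

```bash
cat > chk.py <<'E'
from h import *
g=cams.grab_frame("scene"); d=cams.grab_frame("side"); s=bot.get_state()
print(s["time_s"],s["eef_pos"].round(1),s["ee_rot"].round(1),s["force"].round(1))
hsv=cv2.cvtColor(g["frame"],cv2.COLOR_BGR2HSV); m=cv2.inRange(hsv,(18,150,60),(35,255,255)); m[:140]=0;m[235:]=0;m[:,:335]=0;m[:,385:]=0
c=cv2.connectedComponentsWithStats(m)
for k in c[3][1:]:
  p=onz(g,*k,188)[:2]-[602.5,21.2]; print(k,np.hypot(*p),np.degrees(np.arctan2(p[1],p[0])))
a=cv2.resize(g["frame"][135:235,290:390],(400,400),interpolation=cv2.INTER_CUBIC)
b=cv2.resize(d["frame"][165:265,260:360],(400,400),interpolation=cv2.INTER_CUBIC)
import sys; cv2.imwrite(sys.argv[1],np.hstack([a,b]))
E
python3 chk.py pics/p2.png
```

```text
9.3 [646.3  64.9 181.4] [180.   -0.   29.8] [-0.3  0.7 -0.2]
[339.33333333 187.66666667] 11.90949467415478 -33.235349762936835
[357.25714286 197.77142857] 61.87424130503718 14.893873469492327
```

The tab has snapped to about 15–18°, which is the full-choke stop. I'll back off and rise clear.

>>> servo_tool(
  commands=[
    {"gripper": 0, "linear": [0, -0.06, 0], "dr": [0, 0, 0]},
    {"gripper": 0, "linear": [0, -0.08, -0.2], "dr": [0, 0, 0]},
    {"gripper": 0, "linear": [0, -0.08, -0.45], "dr": [0, 0, 0]},
    {"gripper": 0, "linear": [-0.2, -0.1, -0.65], "dr": [0, 0, 0]},
    {"gripper": 0, "linear": [-0.5, -0.1, -0.7], "dr": [0, 0, 0]},
    {"gripper": 0, "linear": [-0.8, -0.1, -0.7], "dr": [0, 0, 0]},
    {"gripper": 0, "linear": [-0.8, -0.1, -0.7], "dr": [0, 0, 0]},
    {"gripper": 0, "linear": [-0.8, -0.1, -0.7], "dr": [0, 0, 0]},
  ],
)

```text
time_s: 10.3
eef_pos: [497.4, 3.5, 321.8]
ee_rot: [180.0, -0.1, 29.8]
force: [0.1, 0.0, -0.3]
grip_width: 0.2
```

```bash
python3 chk.py pics/p3.png
python3 - <<'E'
import pickle
from h import *
F=pickle.load(open("F.pkl","rb")); a=F["scene"]["frame"]; b=cams.grab_frame("scene")["frame"]
# engine shift between first and last view: starter/base region, phase correlation
r=np.s_[200:242,282:346]; g=lambda x:cv2.cvtColor(x,cv2.COLOR_BGR2GRAY)[r].astype(np.float32)
print(cv2.phaseCorrelate(g(a),g(b)))
E
```

```text
10.4 [498.1   3.7 321.4] [180.   -0.   29.8] [-0.3  0.1  0.6]
[339.2 187. ] 9.847689025675804 -35.38041811794073
[357.2 197.8] 61.826515334804604 14.739593607111827
((0.010822060061602912, 0.5086386297889582), 1.00744302554263)
```

View pics/p3.png

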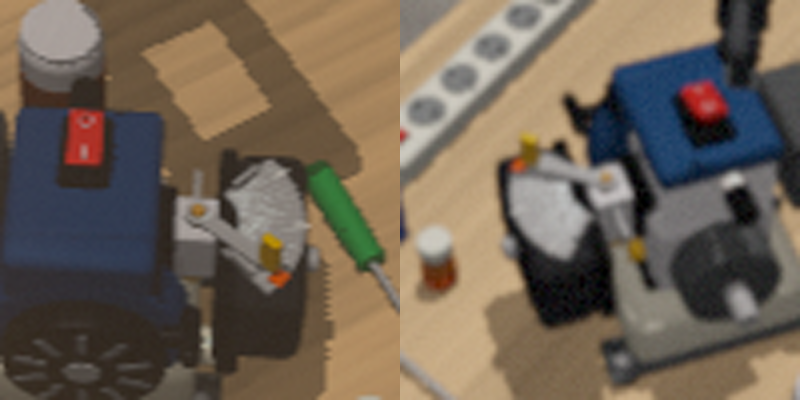

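```bash
python3 -c "
from cell import bot
print(bot.sign_off())"
```

```text
the job is handed in; nothing more can be done
None
```

The switch is at run and the choke lever stands at full choke. The job was handed in at about 10.5 s of the 43 s allowed; `sign_off` gave no verdict.

- **Switch:** I pressed the run end straight down with the closed fingertips until it bottomed out at about 18 N. The wrist, scene and side views all show it tipped over.
- **Choke:** I pushed the tab round the arc, past the half-choke click, until it was drawn in to the stop. In the last pictures the arm lies over the orange mark. The tab measured about 15°, against about 18° expected at the stop, which is within what the camera can tell.
- **Engine and loose things:** The engine moved about half a pixel in the scene view, roughly 1 mm. The can, screwdriver and vial look to be where they were. I did not re-measure the spanner, basket, tape and scissors; the arm did not go down near them.
- **Arm:** It finished clear at about z 321 mm, with the wrist force near zero.

No check failed.

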